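# Dock the vial tray and tug-test its catch

### The arm

A 6-joint arm with a two-finger parallel gripper is mounted at the origin on the work surface. World frame = base frame: x ahead of the robot, y to its left, z up, the work surface at z = 0. Lengths are in m, angles in degrees, forces in N, time in s.
With the tool pointing down it reaches from about 0.425 to 0.95 m from the base axis. Payload 14.7 kg.
Tool frame: the origin (TCP) lies between the finger pads; the fingertips stand 19 mm ahead of it and the grasp point (between the pads) is the TCP; y points along the fingers, x is the direction in which the jaws open and shut, and the axes are right-handed (so a half turn about y gives the same grasp; the last joint's range is limited). The gripper opens to 85 mm and grips with 20 to 120 N. Pads are 22 mm wide; open, the fingers measure 114 mm over their backs; the gripper's body (76 mm by 85 mm) begins 54 mm behind the grasp point. The pads swing forward as they close: fully open they stand 13 mm farther back than shut.
Start: joints at [65.054, 27.513, 91.461, -0, 61.026, -2.67], TCP at [0.246, 0.601, 0.225] pointing down, gripper open.
Joint ranges: [-157.49, 157.49], [-46.99, 117.5], [13.45, 153.17], [-89.5, 269.5], [5.16, 153.95], [-167.48, 167.48]. Speed limits (degrees/s): [108.29, 108.29, 136.94, 172.46, 172.46, 172.46].

### API

Orientations are given as [roll, pitch, yaw] about the fixed x, y, z axes, in that order (R = Rz(yaw) Ry(pitch) Rx(roll)).
In Python, from cell import ctrl gives the robot as it stands.
- The arm moves only by the tool drive_tool, never from a script. Its argument "increments" is a list of rows, each an object with "travel": the shift along the tool's x, y, z in m, a list of three; "delta_rot": the turn, a rotation vector about the tool's x, y, z in degrees, a list of three. A call has 1 to 20 rows; each row shifts and turns the commanded pose from where the row before left it, along the tool's axes as they then stand; what a row does not reach is not made up. A row lasts 1/10 s, in which the tool goes at most 50 mm and 8.59 degrees, less where a joint would pass 70% of its speed; a pose out of reach is approached as far as the arm can. A call is refused whole if a number of a shift passes 0.05 or a number of a turn 8.59, either way. A call with a gripper value outside its range is refused whole. "jaw" is the opening, from 0 (shut) to 1 (fully open), set as the call begins (left out, the last holds). The fingers move at their own pace and stop on an object; "newtons" is the grip in N (left out, the last holds). Time passes only in rows, so rows that do not move let the fingers close. It gives the time, the measured TCP pose, the force and the opening at its end, in the units of the state.
- ctrl.sense(): the state, without advancing time (a new reading comes with each control period).
- ctrl.capture(name): name is "side" or "top"; returns (picture, depth): 480x640x3 uint8, red, green, blue; 480x640 float32, m along the optical axis (not along the pixel's ray), 0 where there is no reading.
- ctrl.get_calibration(name): a dict with "intrinsics" (3x3 intrinsics, pixels), "pose" (4x4, takes a point from camera to world coordinates). Camera axes: x right, y up, looking along -z (the intrinsics and any distortion apply to the point x, -y, -z); pixel columns grow to the right and rows downward; lengths in m; the calibration is good to about 2 mm. A picture is of the moment at which its call begins. get_calibration takes no time and is no camera call.
- ctrl.hand_in(): hands the job in, once; it reports no verdict.
The state is a dict: "time": time; "qpos": joint angles; "qvel": joint speeds; "joint_efforts": joint torques, N m; "tool_pos": TCP position; "orientation": TCP orientation; "contact_force": force on the tool from outside, world axes, zero at the start; "wrist_torque": the same for the moment, N m; "width": finger opening in m.
Only numpy, scipy, OpenCV 4.12 (cv2) and the standard library are available. Lean on these libraries where they do the work, as an engineer would, in place of code of your own. Each camera call takes 0.05 s, during which the arm holds its last target. There are 200 camera calls.

### The job

Load the vial tray into the autosampler: slide it straight into a bay until the spring roller catch clicks and the tray is fully home against its stops, then pull back on it steadily with about 10 N for a second to check the catch. One of the two catches is worn and lets go well below that; if the tray comes away, dock it in the other bay and check that catch the same way. Leave the tray fully home and released in the bay whose catch held, never ram it against the stops (keep below 25 N), and leave the other things on the bench alone.

Things in the scene. Friction and masses are not known exactly. Their poses are not given: they have to be found in the camera images.
- autosampler: Fixed; 480 x 250 mm; open deck 30 mm above the bench, two tray bays side by side, behind them (x over 165 mm) a white housing 100 mm high with a column, 245 mm. Origin on the bench under the deck; x points from the loading end to the housing, the way trays are pushed in; y left, z up. Deck x -208 to 165, y -123 to 123 mm. Bay centre lines y = +65 and -65 mm; x under -45 mm is clear loading space.
- bay_left (a point): Middle of the mouth of the left bay (y = +65 mm), on the deck's surface, at x = -41 mm; axes of the autosampler. A bay is 85 mm wide between guides 14 mm high from x = -15 to 100 mm; from x = -41 to -15 mm its mouth flares, narrowing from some 110 mm.
- bay_right (a point): The same point of the right bay (y = -65 mm of the autosampler). A tray fully home in a bay has its origin 86 mm further along x than this point. Carried up to 3 mm above the deck, a tray still enters the catch and drops to the deck when released.
- stops: The rigid end stops of both bays, 28 mm high, two small white posts with rubber faces per bay, 62 mm apart either side of the tray's spear. Origin: deck level, midway between the bays, in the plane of the stop faces (autosampler x = 100 mm); axes of the autosampler. Home, the tray's far face touches them.
- catch_1: Double roller catch, 36 x 60 x 26 mm, steel, fixed at the end of one bay: two upright pale rollers, 10 mm thick, 8 to 25 mm above the deck, sprung towards one another (gap 6 mm). Both look alike: one sound, one worn; only force tells which. Origin midway between the rollers, at deck level; x the way a tray is pushed in, z up. A tray fully home has its origin at -64.8 mm along this x, 0 in y and z.
- catch_2: Double roller catch, 36 x 60 x 26 mm, steel, fixed at the end of one bay: two upright pale rollers, 10 mm thick, 8 to 25 mm above the deck, sprung towards one another (gap 6 mm). Both look alike: one sound, one worn; only force tells which. Origin midway between the rollers, at deck level; x the way a tray is pushed in, z up. A tray fully home has its origin at -64.8 mm along this x, 0 in y and z.
- tray: Loose grey vial tray, about 0.35 kg: block 110 (x) x 80 (y) x 24 mm, vials up to 34 mm, a dark upright bar handle across the middle (12 mm thick in x, 46 wide, top at 70 mm), a flat steel spear on its far (+x) face. Origin: centre of the underside, z up. It starts on the loading end of the deck, spear roughly towards the bays, up to 0.25 rad askew. Sliding on the deck takes 1 to 3 N.
- tray_handle (a point): Where to hold the tray: middle of the handle, 58 mm above the tray's origin and 12 mm below the handle's top; axes of the tray, so the fingers close along x on 12 mm. Vial caps on both sides lie 24 mm below this point.
- tray_spear (a point): Middle of the spear's head, 71 mm along x and 16 mm above the tray's origin. Spear 12 mm thick: 5 mm wide neck, head 14 mm wide, nose at x = 85 mm. Pushing it through the rollers takes some 3 to 14 N, then drops: the click. The springs draw the tray the last 3 mm to its rigid stops. Pulled back with 10 N a sound catch yields 2 mm; it lets go beyond 13 N; a worn one lets go below 8 N.
- reagent: bystander: brown glass reagent bottle, diameter 68, height 140 mm; origin under its centre
- beaker: bystander: glass beaker, diameter 68, height 85 mm; origin under its centre
- tipbox: bystander: pipette-tip box with a clear lid, 125 x 85 x 72 mm; origin under its centre
Not all that is in view belongs to the job. What is shaped like the tray but green or red is not meant.

How it is judged:
By the outcome, as a careful person would: the job done as asked, in the order asked, and still so for the second after the job is handed in, with the robot touching nothing.
It also fails if it takes over 72 s, if anything falls off the work surface, if the arm or the gripper's body presses on something with over 40 N, if the wrist force passes 120 N, or if a joint passes its speed limit or range.

## Working session

There is one attempt and no reset: what is moved stays moved. The work goes in short steps, Python scripts to look and compute and a tool call to move; the robot and the scene stay as the last step left them, time stands still between calls to the robot, and variables do not carry over. Pictures are saved under pics/ and viewed, about 8 in all and at most 12, crops included, and the job is handed in when it is done.

Besides the shell and the picture viewer there is one more tool, called in YAML: its name, and indented under it one key for each argument. drive_tool: Moves the arm, as the interface text tells. Its arguments: {"type":"object","properties":{"increments":{"type":"array","items":{"type":"object","properties":{"travel":{"type":"array","items":{"type":"number"}},"delta_rot":{"type":"array","items":{"type":"number"}}}}},"jaw":{"type":"number"},"newtons":{"type":"number"}},"required":["increments"]}

```bash
mkdir -p pics; cat > h.py <<'E'
import numpy as np, cv2
from cell import ctrl
def cap(n,f=None):
    p,d=ctrl.capture(n); np.savez(f'/tmp/{n}.npz',p=p,d=d)
    if f: cv2.imwrite(f'pics/{f}.png',p[:,:,::-1])
    return p,d
def world(n,d):
    c=ctrl.get_calibration(n);K=np.array(c['intrinsics']);T=np.array(c['pose'])
    v,u=np.mgrid[:480,:640]
    P=np.stack([(u-K[0,2])/K[0,0]*d,-(v-K[1,2])/K[1,1]*d,-d],-1)
    return P@T[:3,:3].T+T[:3,3]
E
python3 - <<'E'
from h import *
for n in('top','side'):
    cap(n,n+'0'); c=ctrl.get_calibration(n); print(n,{k:np.round(v,3).tolist() if not isinstance(v,str) else v for k,v in c.items()})
print(ctrl.sense())
E
```

```text
top {'intrinsics': [[540.89, 0.0, 322.253], [0.0, 540.89, 234.702], [0.0, 0.0, 1.0]], 'pose': [[-0.017, 0.997, -0.078, 0.413], [-1.0, -0.017, -0.003, -0.063], [-0.005, 0.078, 0.997, 1.227], [0.0, 0.0, 0.0, 1.0]]}
side {'intrinsics': [[462.711, 0.0, 314.764], [0.0, 462.711, 235.585], [0.0, 0.0, 1.0]], 'pose': [[0.801, 0.45, -0.395, 0.104], [-0.598, 0.583, -0.55, -0.605], [-0.017, 0.677, 0.736, 0.824], [0.0, 0.0, 0.0, 1.0]]}
{'time': 0.1, 'qpos': array([ 6.50534815e+01,  2.75446061e+01,  9.14907788e+01, -1.25468449e-03,
        6.10275565e+01, -2.67068240e+00]), 'qvel': array([-0.08905447, -0.06114753, -0.14236789, -0.03915709, -0.01194173,
        0.06256486]), 'joint_efforts': array([ 1.45478418e-03, -9.52254152e+01, -4.31045508e+01, -2.05544040e-05,
        5.17519875e-03,  3.53320445e-05]), 'tool_pos': array([0.24622312, 0.60113915, 0.22445118]), 'orientation': array([-8.99981630e+01,  6.29241339e-02,  6.77247733e+01]), 'contact_force': array([-0.04953372,  0.18442999,  0.28444478]), 'wrist_torque': array([ 0.02574479, -0.00163513, -0.04412806]), 'width': 0.08540299545789413}
```

View pics/top0.png

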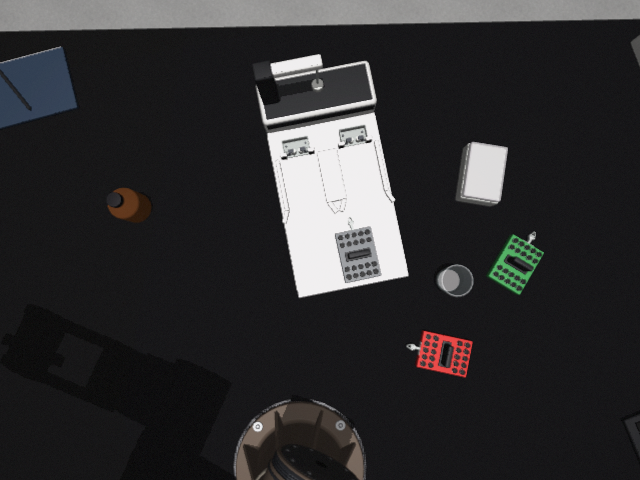

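View pics/side0.png

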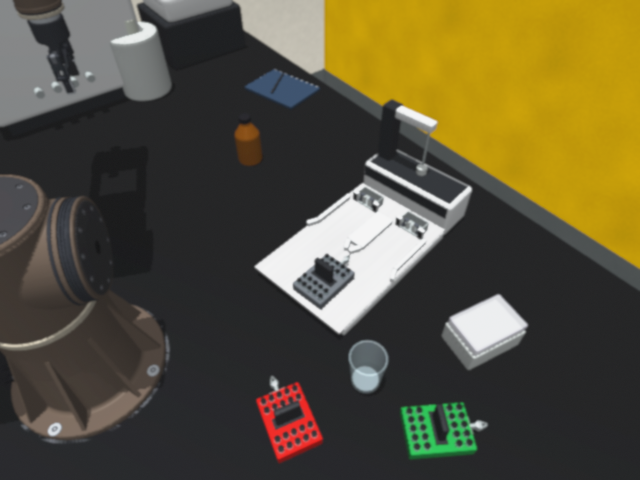

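The top view shows three tray-shaped things: grey at (357,254) on the deck with its spear at (350,222), red at (445,354) and green at (516,265), both on the bench. Only the grey one on the loading end fits. The catches are at (297,148) and (353,135). I'll measure the grey tray and confirm it in an enlarged crop.

```bash
cat >> h.py <<'E'
def rect(pts):
    (c,s,a)=cv2.minAreaRect((pts*1000).astype(np.float32)); b=cv2.boxPoints((c,s,a)); 
    e=b[1]-b[0]; f=b[2]-b[1]; l=e if np.hypot(*e)>np.hypot(*f) else f
    yaw=np.degrees(np.arctan2(l[1],l[0])); yaw=(yaw+90)%180-90
    return np.array(c),sorted(s),yaw
def big(m):
    n,l,s,c=cv2.connectedComponentsWithStats(m.astype(np.uint8)); return l==1+np.argmax(s[1:,4])
E
python3 - <<'E'
from h import *
z=np.load('/tmp/top.npz');p,d=z['p'],z['d'];W=world('top',d)
Z=W[...,2]
x0=W[150:300,270:410]
v,u=np.mgrid[:480,:640]
roi=(u>255)&(u<420)&(v>100)&(v<310)
dk=big(roi&(p.min(-1)>170)&(abs(Z-.03)<.006)); print('deck z',np.median(Z[dk]),Z[dk].std())
# plane residual
A=np.c_[W[dk][:,:2],np.ones(dk.sum())];co=np.linalg.lstsq(A,Z[dk],rcond=None)[0];print('plane',co)
print('deck rect',rect(W[dk][:,:2]))
H=Z-(W[...,0]*co[0]+W[...,1]*co[1]+co[2])
R=(u>325)&(u<390)&(v>215)&(v<290)
m=big(R&(H>.016)&(H<.05)); print('tray block',rect(W[m][:,:2]),m.sum())
m=R&(H>.06); print('handle',rect(W[m][:,:2]),m.sum(),np.median(H[m]))
m=R&(H>.008)&(p.min(-1)>120)&(v<232); print('spear',W[m].mean(0),m.sum(), H[m].mean())
for n,(a,b) in {'L':(297,148),'R':(353,135)}.items():
    m=(abs(u-a)<22)&(abs(v-b)<15)&(H>.02)&(H<.032); print('catch',n,rect(W[m][:,:2]),m.sum())
a=cv2.resize(p[110:300,255:415,::-1],None,fx=3.1,fy=3.1,interpolation=cv2.INTER_CUBIC);cv2.imwrite('pics/crop1.png',a)
E
```

```text
deck z 0.031045628585865792 0.0022274980810265124
plane [ 0.00063873 -0.00022202  0.03060412]
deck rect (array([575.87280273, -92.78292847]), [248.3444061279297, 374.7375793457031], np.float32(10.168472))
tray block (array([ 475.29690552, -132.67504883]), [80.00044250488281, 139.47119140625], np.float32(10.936028)) 1781
handle (array([ 446.00930786, -107.03973389]), [20.933799743652344, 108.25811004638672], np.float32(-63.714725)) 137 0.07000609747155179
spear [ 0.51644353 -0.13209129  0.0926198 ] 122 0.06165649317349411
catch L (array([701.41241455,  -4.24193573]), [38.514060974121094, 75.25955200195312], np.float32(-79.9491)) 178
catch R (array([ 724.7545166 , -132.29580688]), [39.363643646240234, 76.23339080810547], np.float32(-79.82443)) 199
```

View pics/crop1.png

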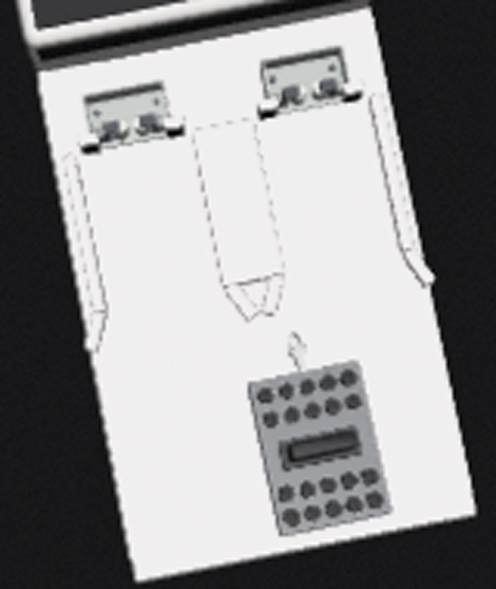

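The crop shows the grey tray with dark handle at crop (320,448) and spear up at (296,350), pointing between the bays. The bench catches are at (125,110) and (300,82). The deck rectangle fits its known size. Next I'll refine the tray pose by colour with ray-plane intersection.

```bash
cat >> h.py <<'E'
def onplane(n,uv,z):
    c=ctrl.get_calibration(n);K=np.array(c['intrinsics']);T=np.array(c['pose'])
    uv=np.atleast_2d(uv).astype(float)
    r=np.c_[(uv[:,0]-K[0,2])/K[0,0],-(uv[:,1]-K[1,2])/K[1,1],-np.ones(len(uv))]@T[:3,:3].T
    return (T[:3,3]+r*((z-T[2,3])/r[:,2])[:,None])[:,:2]
AS=np.array([.5971,-.0890]); AY=np.radians(10.2); AR=np.array([[np.cos(AY),-np.sin(AY)],[np.sin(AY),np.cos(AY)]])
def toAS(p): return (np.asarray(p)-AS)@AR
def fromAS(p): return AS+AR@np.asarray(p)
E
python3 - <<'E'
from h import *
p=np.load('/tmp/top.npz')['p']; v,u=np.mgrid[:480,:640]
g=p.max(-1).astype(int); R=(u>325)&(u<390)&(v>222)&(v<290)
m=big(R&(g<185)).astype(np.uint8); m=cv2.morphologyEx(m,cv2.MORPH_OPEN,np.ones((7,7)))
uv=np.argwhere(m)[:,::-1]; r=rect(onplane('top',uv,.054)); print('block',r)
h=big(R&(abs(u-358)<16)&(abs(v-254)<9)&(g<60)); uv=np.argwhere(h)[:,::-1]; print('handle',h.sum(),rect(onplane('top',uv,.10)))
s=(u>342)&(u<356)&(v>214)&(v<229)&(g<215); w=onplane('top',np.argwhere(s)[:,::-1],.05); print('spear',s.sum(),w.mean(0))
print(np.round(g[212:232,340:360:1],0))
print('AS of block',toAS(r[0]/1000), 'bays home',fromAS([.045,.065]),fromAS([.045,-.065]))
E
```

```text
block (array([ 460.5390625, -134.6138916]), [80.73360443115234, 110.63417053222656], np.float32(11.0612335))
handle 44 (array([ 455.8616333 , -132.09184265]), [10.419323921203613, 43.759559631347656], np.float32(89.00365))
spear 24 [ 0.53158244 -0.12020041]
[[235 230 229 235 241 240 240 240 241 241 240 240 240 240 241 241 240 241
  240 241]
 [240 241 241 240 241 240 241 240 241 241 241 240 240 241 241 240 241 240
  240 241]
 [240 241 241 240 241 241 241 241 241 241 241 240 241 240 241 241 241 240
  240 241]
 [241 240 240 240 240 240 241 240 241 240 241 241 240 240 241 241 240 241
  241 241]
 [240 241 241 241 240 241 241 240 240 237 238 241 241 241 240 240 240 241
  241 241]
 [241 240 240 241 241 240 240 241 233 185 193 235 241 240 240 241 240 240
  241 240]
 [240 241 241 240 241 241 241 236 218 202 133 196 240 240 241 240 240 241
  241 241]
 [241 241 241 241 241 240 240 239 231 230 214 160 235 241 241 241 240 240
  241 240]
 [241 241 241 241 241 241 240 235 219 235 228 182 210 235 241 240 241 241
  240 240]
 [241 240 241 241 241 240 240 233 202 224 222 216 207 196 241 240 240 240
  2
[... 258 characters left out ...]
241]
 [240 241 241 241 241 241 241 239 227 188 183 223 228 240 240 241 241 241
  241 241]
 [241 240 241 241 241 241 241 240 240 222 154 223 225 235 241 240 240 241
  241 240]
 [241 240 241 241 241 241 241 241 240 228 149 203 226 234 241 241 241 241
  240 240]
 [240 241 241 240 240 240 241 241 240 238 220 176 224 232 241 240 236 233
  223 159]
 [241 241 240 240 240 241 240 241 240 240 231 183 224 219 188 178 168 167
  172 156]
 [241 241 241 241 240 241 240 232 200 177 175 163 164 170 163 159 154 155
  158 154]
 [241 241 241 231 169 159 165 167 158 158 160 158 156 158 160 159 158 160
  159 115]]
AS of block [-0.1424802  -0.02071013] bays home [ 0.62987829 -0.01705847] [ 0.65289931 -0.1450039 ]
```

drive_tool:
  increments:
    - {"delta_rot":[0,8.1,0]}
    - {"delta_rot":[0,8.1,0]}
    - {"delta_rot":[0,8.1,0]}
    - {"delta_rot":[0,8.1,0]}
    - {"delta_rot":[0,8.1,0]}
    - {"delta_rot":[0,8.1,0]}
    - {"delta_rot":[0,8.0,0]}
    - {"travel":[0.0085,0,-0.0323]}
    - {"travel":[0.0085,0,-0.0323]}
    - {"travel":[0.0085,0,-0.0323]}
    - {"travel":[0.0085,0,-0.0323]}
    - {"travel":[0.0085,0,-0.0323]}
    - {"travel":[0.0085,0,-0.0323]}
    - {"travel":[0.0085,0,-0.0323]}
    - {"travel":[0.0085,0,-0.0323]}
    - {"travel":[0.0085,0,-0.0323]}
    - {"travel":[0.0085,0,-0.0323]}
    - {"travel":[0.0085,0,-0.0323]}
    - {"travel":[0.0085,0,-0.0323]}
  jaw: 1

```text
invalid input
```

drive_tool:
  increments:
    - {"travel":[-0.0027,0,-0.0313]}
    - {"travel":[-0.0027,0,-0.0313]}
    - {"travel":[-0.0027,0,-0.0313]}
    - {"travel":[-0.0027,0,-0.0313]}
    - {"travel":[-0.0027,0,-0.0313]}
    - {"travel":[-0.0027,0,-0.0313]}
    - {"travel":[-0.0027,0,-0.0313]}
    - {"travel":[-0.0027,0,-0.0313]}
    - {"travel":[-0.0027,0,-0.0313]}
    - {"travel":[-0.0027,0,-0.0313]}
    - {"travel":[-0.0027,0,-0.0313]}
    - {"travel":[-0.0027,0,-0.0313]}
    - {"travel":[0,0,0]}
    - {"travel":[0,0,0]}

```text
invalid input
```

drive_tool:
  increments:
    - {"travel":[0,0,0],"delta_rot":[0,8.1,0]}
    - {"travel":[0,0,0],"delta_rot":[0,8.1,0]}
    - {"travel":[0,0,0],"delta_rot":[0,8.1,0]}
    - {"travel":[0,0,0],"delta_rot":[0,8.1,0]}
    - {"travel":[0,0,0],"delta_rot":[0,8.1,0]}
    - {"travel":[0,0,0],"delta_rot":[0,8.1,0]}
    - {"travel":[0,0,0],"delta_rot":[0,8.0,0]}
  jaw: 1

```text
time: 0.8
tool_pos: [0.2463, 0.6013, 0.2246]
orientation: [-90.0, 0.0, 10.8]
contact_force: [0.1, -0.1, 0.6]
width: 0.0856
```

drive_tool:
  increments:
    - {"travel":[0.0085,0,-0.0323],"delta_rot":[0,0,0]}
    - {"travel":[0.0085,0,-0.0323],"delta_rot":[0,0,0]}
    - {"travel":[0.0085,0,-0.0323],"delta_rot":[0,0,0]}
    - {"travel":[0.0085,0,-0.0323],"delta_rot":[0,0,0]}
    - {"travel":[0.0085,0,-0.0323],"delta_rot":[0,0,0]}
    - {"travel":[0.0085,0,-0.0323],"delta_rot":[0,0,0]}
    - {"travel":[0.0085,0,-0.0323],"delta_rot":[0,0,0]}
    - {"travel":[0.0085,0,-0.0323],"delta_rot":[0,0,0]}
    - {"travel":[0.0085,0,-0.0323],"delta_rot":[0,0,0]}
    - {"travel":[0.0085,0,-0.0323],"delta_rot":[0,0,0]}
    - {"travel":[0.0085,0,-0.0323],"delta_rot":[0,0,0]}
    - {"travel":[0.0085,0,-0.0323],"delta_rot":[0,0,0]}

```text
time: 2.0
tool_pos: [0.4215, 0.2395, 0.2249]
orientation: [-90.0, 0.0, 11.1]
contact_force: [-0.4, 0.3, 0.1]
width: 0.0852
```

drive_tool:
  increments:
    - {"travel":[-0.0027,0,-0.0313],"delta_rot":[0,0,0]}
    - {"travel":[-0.0027,0,-0.0313],"delta_rot":[0,0,0]}
    - {"travel":[-0.0027,0,-0.0313],"delta_rot":[0,0,0]}
    - {"travel":[-0.0027,0,-0.0313],"delta_rot":[0,0,0]}
    - {"travel":[-0.0027,0,-0.0313],"delta_rot":[0,0,0]}
    - {"travel":[-0.0027,0,-0.0313],"delta_rot":[0,0,0]}
    - {"travel":[-0.0027,0,-0.0313],"delta_rot":[0,0,0]}
    - {"travel":[-0.0027,0,-0.0313],"delta_rot":[0,0,0]}
    - {"travel":[-0.0027,0,-0.0313],"delta_rot":[0,0,0]}
    - {"travel":[-0.0027,0,-0.0313],"delta_rot":[0,0,0]}
    - {"travel":[-0.0027,0,-0.0313],"delta_rot":[0,0,0]}
    - {"travel":[-0.0027,0,-0.0313],"delta_rot":[0,0,0]}
    - {"travel":[0,0,0],"delta_rot":[0,0,0]}
    - {"travel":[0,0,0],"delta_rot":[0,0,0]}

```text
time: 3.4
tool_pos: [0.4616, -0.1343, 0.2247]
orientation: [-90.0, 0.0, 11.0]
contact_force: [-0.3, -0.4, 0.3]
width: 0.0856
```

drive_tool:
  increments:
    - {"travel":[-0.0005,0.025,0],"delta_rot":[0,0,0]}
    - {"travel":[0,0.025,0],"delta_rot":[0,0,0]}
    - {"travel":[0,0.025,0],"delta_rot":[0,0,0]}
    - {"travel":[0,0.025,0],"delta_rot":[0,0,0]}
    - {"travel":[0,0.02,0],"delta_rot":[0,0,0]}
    - {"travel":[0,0.0127,0],"delta_rot":[0,0,0]}
    - {"travel":[0,0,0],"delta_rot":[0,0,0]}

```text
time: 4.1
tool_pos: [0.4602, -0.1326, 0.0909]
orientation: [-89.9, 0.2, 11.2]
contact_force: [-0.2, -0.7, 0.6]
width: 0.0855
```

drive_tool:
  increments:
    - {"travel":[0,0,0],"delta_rot":[0,0,0]}
    - {"travel":[0,0,0],"delta_rot":[0,0,0]}
    - {"travel":[0,0,0],"delta_rot":[0,0,0]}
    - {"travel":[0,0,0],"delta_rot":[0,0,0]}
    - {"travel":[0,0,0],"delta_rot":[0,0,0]}
    - {"travel":[0,0,0],"delta_rot":[0,0,0]}
    - {"travel":[0,0,0],"delta_rot":[0,0,0]}
    - {"travel":[0,0,0],"delta_rot":[0,0,0]}
  jaw: 0
  newtons: 60

```text
time: 4.9
tool_pos: [0.4615, -0.1341, 0.0926]
orientation: [-90.0, -0.0, 11.1]
contact_force: [-0.5, 0.7, 6.5]
width: 0.0074
```

```bash
python3 - <<'E'
from h import *
p,d=cap('side'); cv2.imwrite('pics/s1.png',cv2.resize(p[130:340,240:480,::-1],None,fx=2.6,fy=2.6))
p,d=cap('top'); v,u=np.mgrid[:480,:640];g=p.max(-1).astype(int)
cv2.imwrite('pics/t1.png',cv2.resize(p[110:300,255:415,::-1],None,fx=3,fy=3))
s=ctrl.sense();print(s['tool_pos'],s['orientation'],s['contact_force'],s['width'])
E
```

```text
[ 0.46153739 -0.1341303   0.09265665] [-9.00110669e+01 -2.00455236e-02  1.11137858e+01] [-1.42313525  1.26342318  7.71004327] 0.007278869009769059
```

View pics/s1.png

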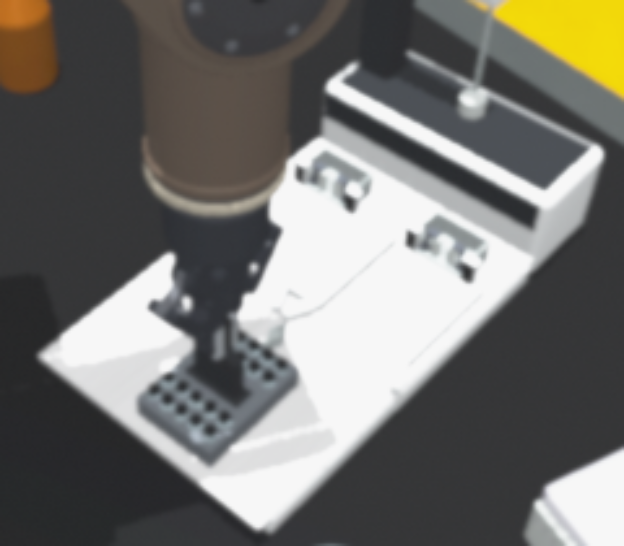

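The side crop shows the fingers straddling the handle at (225,365) with the tray not visibly shifted. But the 7 N upward force and 7 mm width are odd, since the handle is 12 mm thick. I'll ease up slightly as a lift test.

drive_tool:
  increments:
    - {"travel":[0,-0.001,0],"delta_rot":[0,0,0]}
    - {"travel":[0,-0.001,0],"delta_rot":[0,0,0]}
    - {"travel":[0,-0.001,0],"delta_rot":[0,0,0]}
    - {"travel":[0,0,0],"delta_rot":[0,0,0]}
    - {"travel":[0,0,0],"delta_rot":[0,0,0]}

```text
time: 5.5
tool_pos: [0.4614, -0.134, 0.0953]
orientation: [-90.0, 0.0, 11.1]
contact_force: [-0.1, -0.2, -4.1]
width: 0.0073
```

```bash
python3 - <<'E'
from h import *
for i in range(2):
    p,d=cap('side'); s=ctrl.sense();print(s['tool_pos'],s['contact_force'],s['wrist_torque'],s['width'])
cv2.imwrite('pics/s2.png',cv2.resize(p[235:325,280:370,::-1],None,fx=6.5,fy=6.5,interpolation=cv2.INTER_CUBIC))
E
```

```text
[ 0.4613731  -0.13403813  0.09524904] [ 0.68478006  0.04174051 -4.81682359] [0.02461267 0.05657397 0.02962993] 0.0066001713160319915
[ 0.46135573 -0.1340171   0.09523319] [-0.37766489  1.26556128 -4.3091246 ] [0.00266194 0.06326211 0.04277881] 0.007226242881734468
```

View pics/s2.png

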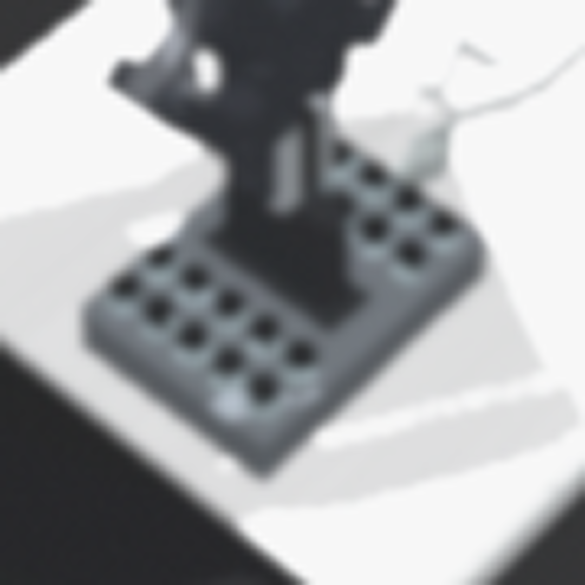

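The enlarged crop shows the handle clamped between the fingers with the tray level. The -4.3 N is the tray's weight, so it is held about 2 mm off the deck. I'll align with the bay yaw, shift to the right bay's line and enter.

drive_tool:
  increments:
    - {"travel":[0,0.0005,-0.011],"delta_rot":[0,0.9,0]}
    - {"travel":[0,0.0005,-0.011],"delta_rot":[0,0,0]}
    - {"travel":[0,0,-0.011],"delta_rot":[0,0,0]}
    - {"travel":[0,0,-0.0113],"delta_rot":[0,0,0]}
    - {"travel":[0.01,0,0],"delta_rot":[0,0,0]}
    - {"travel":[0.01,0,0],"delta_rot":[0,0,0]}
    - {"travel":[0.01,0,0],"delta_rot":[0,0,0]}
    - {"travel":[0.01,0,0],"delta_rot":[0,0,0]}
    - {"travel":[0.01,0,0],"delta_rot":[0,0,0]}
    - {"travel":[0.01,0,0],"delta_rot":[0,0,0]}
    - {"travel":[0,0,0],"delta_rot":[0,0,0]}
    - {"travel":[0,0,0],"delta_rot":[0,0,0]}

```text
time: 6.8
tool_pos: [0.5284, -0.1667, 0.0941]
orientation: [-90.0, 0.0, 10.3]
contact_force: [-0.3, -0.2, -4.8]
width: 0.0067
```

drive_tool:
  increments:
    - {"travel":[0.006,0,0],"delta_rot":[0,0,0]}
    - {"travel":[0.006,0,0],"delta_rot":[0,0,0]}
    - {"travel":[0.006,0,0],"delta_rot":[0,0,0]}
    - {"travel":[0.006,0,0],"delta_rot":[0,0,0]}
    - {"travel":[0.006,0,0],"delta_rot":[0,0,0]}
    - {"travel":[0.006,0,0],"delta_rot":[0,0,0]}
    - {"travel":[0,0,0],"delta_rot":[0,0,0]}

```text
time: 7.5
tool_pos: [0.5649, -0.1605, 0.0943]
orientation: [-90.0, -0.0, 10.2]
contact_force: [0.9, 0.7, -4.2]
width: 0.007
```

```bash
cat >> h.py <<'E'
def st(k=1):
    for i in range(k):
        if i: ctrl.capture('top')
        s=ctrl.sense(); f=s['contact_force']
        print('t%.2f'%s['time'],'AS xy mm',np.round(toAS(s['tool_pos'][:2])*1000,2),'z',round(s['tool_pos'][2]*1000,2),'F(AS)',np.round(np.r_[AR.T@f[:2],f[2]],1),'M',np.round(s['wrist_torque'],2),'w',round(s['width']*1000,1),'yaw',np.round(s['orientation'],2))
E
python3 - <<'E'
from h import *
st(4); p,d=cap('top'); cv2.imwrite('pics/t2.png',cv2.resize(p[110:260,255:415,::-1],None,fx=4,fy=4,interpolation=cv2.INTER_CUBIC))
E
```

```text
t7.50 AS xy mm [-44.34 -64.66] z 94.31 F(AS) [ 1.   0.5 -4.2] M [0.01 0.02 0.02] w 7.0 yaw [-9.002e+01 -4.000e-02  1.024e+01]
t7.55 AS xy mm [-44.93 -64.53] z 94.23 F(AS) [-0.6 -0.9 -4.7] M [-0.01  0.09  0.02] w 7.1 yaw [-9.000e+01 -1.000e-02  1.024e+01]
t7.60 AS xy mm [-45.41 -64.45] z 94.18 F(AS) [ 0.4  0.6 -4.6] M [ 0.04  0.02 -0.04] w 7.0 yaw [-8.999e+01  2.000e-02  1.023e+01]
t7.65 AS xy mm [-45.61 -64.42] z 94.19 F(AS) [-0.4 -0.7 -3.8] M [ 0.04 -0.02 -0.01] w 7.2 yaw [-8.999e+01  2.000e-02  1.023e+01]
```

View pics/t2.png

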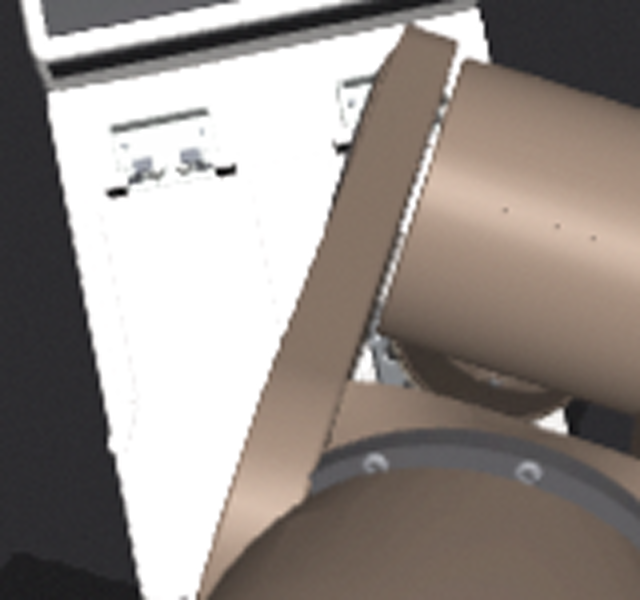

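The top view is blocked by the arm, so only the left bay at (170,150) is visible. Side forces are zero with the tray's front inside the guides. I'll advance towards the rollers.

drive_tool:
  increments:
    - {"travel":[0.006,0,0],"delta_rot":[0,0,0]}
    - {"travel":[0.006,0,0],"delta_rot":[0,0,0]}
    - {"travel":[0.006,0,0],"delta_rot":[0,0,0]}
    - {"travel":[0.006,0,0],"delta_rot":[0,0,0]}
    - {"travel":[0.006,0,0],"delta_rot":[0,0,0]}
    - {"travel":[0.006,0,0],"delta_rot":[0,0,0]}
    - {"travel":[0.006,0,0],"delta_rot":[0,0,0]}
    - {"travel":[0.006,0,0],"delta_rot":[0,0,0]}
    - {"travel":[0.005,0,0],"delta_rot":[0,0,0]}
    - {"travel":[0,0,0],"delta_rot":[0,0,0]}
    - {"travel":[0,0,0],"delta_rot":[0,0,0]}
    - {"travel":[0,0,0],"delta_rot":[0,0,0]}

```text
time: 8.9
tool_pos: [0.6158, -0.1512, 0.0943]
orientation: [-90.0, 0.0, 10.2]
contact_force: [-0.2, -0.0, -4.0]
width: 0.007
```

```bash
python3 -c "
from h import *
st(3)"
```

```text
t8.90 AS xy mm [  7.39 -64.48] z 94.25 F(AS) [-0.2  0.  -4. ] M [0.03 0.01 0.02] w 7.0 yaw [-8.999e+01  2.000e-02  1.022e+01]
t8.95 AS xy mm [  7.37 -64.51] z 94.28 F(AS) [ 0.3  0.1 -4.1] M [ 0.01 -0.03 -0.02] w 7.0 yaw [-8.999e+01  2.000e-02  1.022e+01]
t9.00 AS xy mm [  7.39 -64.52] z 94.29 F(AS) [-0.4  0.6 -4.3] M [ 0.03 -0.   -0.01] w 7.0 yaw [-9.000e+01  1.000e-02  1.022e+01]
```

drive_tool:
  increments:
    - {"travel":[0.003,0,0],"delta_rot":[0,0,0]}
    - {"travel":[0.003,0,0],"delta_rot":[0,0,0]}
    - {"travel":[0.003,0,0],"delta_rot":[0,0,0]}
    - {"travel":[0.003,0,0],"delta_rot":[0,0,0]}
    - {"travel":[0,0,0],"delta_rot":[0,0,0]}

```text
time: 9.5
tool_pos: [0.6285, -0.1489, 0.0943]
orientation: [-90.0, -0.0, 10.2]
contact_force: [0.0, -0.7, -4.2]
width: 0.0068
```

drive_tool:
  increments:
    - {"travel":[0.002,0,0],"delta_rot":[0,0,0]}
    - {"travel":[0.002,0,0],"delta_rot":[0,0,0]}
    - {"travel":[0,0,0],"delta_rot":[0,0,0]}

```text
time: 9.8
tool_pos: [0.6321, -0.1483, 0.0943]
orientation: [-90.0, -0.0, 10.2]
contact_force: [-0.5, 0.5, -3.4]
width: 0.0071
```

drive_tool:
  increments:
    - {"travel":[0.002,0,0],"delta_rot":[0,0,0]}
    - {"travel":[0.002,0,0],"delta_rot":[0,0,0]}
    - {"travel":[0,0,0],"delta_rot":[0,0,0]}

```text
time: 10.1
tool_pos: [0.6361, -0.1476, 0.0943]
orientation: [-90.0, -0.0, 10.2]
contact_force: [-0.4, -0.3, -4.6]
width: 0.0072
```

```bash
python3 -c "
from h import *
st(2)"
```

```text
t10.10 AS xy mm [ 27.98 -64.55] z 94.32 F(AS) [-0.5 -0.3 -4.6] M [-0.01 -0.    0.05] w 7.2 yaw [-9.001e+01 -1.000e-02  1.023e+01]
t10.15 AS xy mm [ 27.78 -64.49] z 94.27 F(AS) [-0.8  0.6 -3.8] M [0.03 0.05 0.01] w 6.8 yaw [-90.     0.    10.23]
```

drive_tool:
  increments:
    - {"travel":[0.001,0,0],"delta_rot":[0,0,0]}
    - {"travel":[0.001,0,0],"delta_rot":[0,0,0]}
    - {"travel":[0,0,0],"delta_rot":[0,0,0]}

```text
time: 10.45
tool_pos: [0.6378, -0.1473, 0.0943]
orientation: [-90.0, -0.0, 10.2]
contact_force: [-0.5, 0.9, -4.8]
width: 0.0069
```

drive_tool:
  increments:
    - {"travel":[0.001,0,0],"delta_rot":[0,0,0]}
    - {"travel":[0.001,0,0],"delta_rot":[0,0,0]}
    - {"travel":[0,0,0],"delta_rot":[0,0,0]}

```text
time: 10.75
tool_pos: [0.6398, -0.1469, 0.0943]
orientation: [-90.0, -0.0, 10.2]
contact_force: [0.1, 0.0, -4.1]
width: 0.0068
```

drive_tool:
  increments:
    - {"travel":[0.001,0,0],"delta_rot":[0,0,0]}
    - {"travel":[0.001,0,0],"delta_rot":[0,0,0]}
    - {"travel":[0,0,0],"delta_rot":[0,0,0]}

```text
time: 11.05
tool_pos: [0.6418, -0.1465, 0.0943]
orientation: [-90.0, -0.0, 10.2]
contact_force: [-1.5, 0.9, -2.6]
width: 0.0069
```

```bash
python3 -c "
from h import *
st(2)"
```

```text
t11.05 AS xy mm [ 33.81 -64.53] z 94.29 F(AS) [-1.3  1.1 -2.6] M [0.04 0.14 0.  ] w 6.9 yaw [-90.    -0.    10.23]
t11.10 AS xy mm [ 33.8 -64.5] z 94.3 F(AS) [-0.6  0.2 -3.4] M [0.   0.19 0.  ] w 7.1 yaw [-9.000e+01 -1.000e-02  1.023e+01]
```

drive_tool:
  increments:
    - {"travel":[0.001,0,0],"delta_rot":[0,0,0]}
    - {"travel":[0.001,0,0],"delta_rot":[0,0,0]}
    - {"travel":[0,0,0],"delta_rot":[0,0,0]}

```text
time: 11.4
tool_pos: [0.6437, -0.1462, 0.0943]
orientation: [-90.0, -0.0, 10.2]
contact_force: [-1.8, 0.1, -3.0]
width: 0.0069
```

drive_tool:
  increments:
    - {"travel":[0.001,0,0],"delta_rot":[0,0,0]}
    - {"travel":[0.001,0,0],"delta_rot":[0,0,0]}
    - {"travel":[0,0,0],"delta_rot":[0,0,0]}

```text
time: 11.7
tool_pos: [0.6459, -0.1458, 0.0943]
orientation: [-90.0, -0.0, 10.2]
contact_force: [-0.4, -0.0, -4.3]
width: 0.0069
```

```bash
python3 -c "
from h import *
st(2)"
```

```text
t11.70 AS xy mm [ 38.   -64.57] z 94.33 F(AS) [-0.4  0.1 -4.3] M [ 0.    0.01 -0.  ] w 6.9 yaw [-9.001e+01 -2.000e-02  1.023e+01]
t11.75 AS xy mm [ 37.92 -64.54] z 94.32 F(AS) [ 0.1  0.1 -4.4] M [0.06 0.02 0.05] w 7.1 yaw [-9.001e+01 -2.000e-02  1.022e+01]
```

drive_tool:
  increments:
    - {"travel":[0.001,0,0],"delta_rot":[0,0,0]}
    - {"travel":[0.001,0,0],"delta_rot":[0,0,0]}
    - {"travel":[0,0,0],"delta_rot":[0,0,0]}

```text
time: 12.05
tool_pos: [0.648, -0.1455, 0.0943]
orientation: [-90.0, -0.0, 10.2]
contact_force: [1.5, 0.6, -6.2]
width: 0.0072
```

drive_tool:
  increments:
    - {"travel":[0.001,0,0],"delta_rot":[0,0,0]}
    - {"travel":[0,0,0],"delta_rot":[0,0,0]}

```text
time: 12.25
tool_pos: [0.6489, -0.1453, 0.0943]
orientation: [-90.0, -0.0, 10.2]
contact_force: [1.6, 0.5, -6.2]
width: 0.0071
```

drive_tool:
  increments:
    - {"travel":[0.001,0,0],"delta_rot":[0,0,0]}
    - {"travel":[0,0,0],"delta_rot":[0,0,0]}

```text
time: 12.45
tool_pos: [0.6498, -0.1451, 0.0943]
orientation: [-90.0, -0.0, 10.2]
contact_force: [1.9, 0.0, -6.3]
width: 0.0072
```

```bash
python3 -c "
from h import *
st(2)"
```

```text
t12.45 AS xy mm [ 41.93 -64.57] z 94.31 F(AS) [ 1.9 -0.3 -6.3] M [ 0.13 -0.47 -0.01] w 7.2 yaw [-9.001e+01 -2.000e-02  1.022e+01]
t12.50 AS xy mm [ 41.87 -64.54] z 94.28 F(AS) [ 2.1 -0.8 -6.5] M [ 0.15 -0.45 -0.  ] w 7.0 yaw [-9.000e+01 -1.000e-02  1.022e+01]
```

The force turned to a forward draw of about +2 N, so the head is past the rollers. Creeping on to the stops.

drive_tool:
  increments:
    - {"travel":[0.001,0,0],"delta_rot":[0,0,0]}
    - {"travel":[0.001,0,0],"delta_rot":[0,0,0]}
    - {"travel":[0,0,0],"delta_rot":[0,0,0]}

```text
time: 12.8
tool_pos: [0.6516, -0.1447, 0.0943]
orientation: [-90.0, 0.0, 10.2]
contact_force: [1.7, 0.2, -5.8]
width: 0.0069
```

drive_tool:
  increments:
    - {"travel":[0.001,0,0],"delta_rot":[0,0,0]}
    - {"travel":[0,0,0],"delta_rot":[0,0,0]}

```text
time: 13.0
tool_pos: [0.6524, -0.1446, 0.0943]
orientation: [-90.0, 0.0, 10.2]
contact_force: [0.2, 0.5, -4.7]
width: 0.0071
```

```bash
python3 -c "
from h import *
st(2)"
```

```text
t13.00 AS xy mm [ 44.61 -64.49] z 94.29 F(AS) [ 0.3  0.5 -4.7] M [ 0.05 -0.07 -0.01] w 7.1 yaw [-9.000e+01  1.000e-02  1.023e+01]
t13.05 AS xy mm [ 44.62 -64.5 ] z 94.29 F(AS) [ 0.4 -0.1 -5. ] M [ 0.04 -0.08  0.01] w 7.0 yaw [-9.000e+01  1.000e-02  1.022e+01]
```

drive_tool:
  increments:
    - {"travel":[0.001,0.001,0],"delta_rot":[0,0,0]}
    - {"travel":[0,0,0],"delta_rot":[0,0,0]}

```text
time: 13.25
tool_pos: [0.6527, -0.1443, 0.0932]
orientation: [-90.0, 0.1, 10.2]
contact_force: [-4.3, -0.1, 0.3]
width: 0.0071
```

drive_tool:
  increments:
    - {"travel":[0.001,0,0],"delta_rot":[0,0,0]}
    - {"travel":[0,0,0],"delta_rot":[0,0,0]}

```text
time: 13.45
tool_pos: [0.6529, -0.1443, 0.0932]
orientation: [-90.0, 0.2, 10.2]
contact_force: [-10.2, -1.4, 4.0]
width: 0.0068
```

```bash
python3 -c "
from h import *
st(2)"
```

```text
t13.45 AS xy mm [ 45.09 -64.27] z 93.24 F(AS) [-10.3   0.4   4. ] M [-0.31  1.78 -0.  ] w 6.8 yaw [-89.96   0.17  10.23]
t13.50 AS xy mm [ 45.08 -64.3 ] z 93.22 F(AS) [-11.1   0.2   4.4] M [-0.26  1.7  -0.01] w 6.4 yaw [-89.96   0.17  10.23]
```

The tray is home: hard stop at AS x ≈ 45.1 mm with -10 N, as predicted. Now the steady pull-back.

drive_tool:
  increments:
    - {"travel":[-0.001,-0.0003,0],"delta_rot":[0,0,0]}
    - {"travel":[-0.001,-0.0003,0],"delta_rot":[0,0,0]}
    - {"travel":[0,0,0],"delta_rot":[0,0,0]}

```text
time: 13.8
tool_pos: [0.6526, -0.1446, 0.0939]
orientation: [-90.0, -0.0, 10.2]
contact_force: [-0.6, -0.6, -4.3]
width: 0.0069
```

drive_tool:
  increments:
    - {"travel":[-0.0005,0,0],"delta_rot":[0,0,0]}
    - {"travel":[-0.0005,0,0],"delta_rot":[0,0,0]}
    - {"travel":[0,0,0],"delta_rot":[0,0,0]}

```text
time: 14.1
tool_pos: [0.6516, -0.1448, 0.0939]
orientation: [-90.0, -0.0, 10.2]
contact_force: [0.3, 0.4, -4.9]
width: 0.007
```

```bash
python3 -c "
from h import *
st(2)"
```

```text
t14.10 AS xy mm [ 43.79 -64.53] z 93.9 F(AS) [ 0.3  0.4 -4.9] M [ 0.09 -0.21  0.01] w 7.0 yaw [-9.000e+01 -1.000e-02  1.022e+01]
t14.15 AS xy mm [ 43.77 -64.54] z 93.88 F(AS) [ 1.6 -0.8 -3.8] M [ 0.09 -0.12  0.04] w 7.0 yaw [-9.000e+01 -1.000e-02  1.022e+01]
```

drive_tool:
  increments:
    - {"travel":[-0.0005,0,0],"delta_rot":[0,0,0]}
    - {"travel":[-0.0005,0,0],"delta_rot":[0,0,0]}
    - {"travel":[0,0,0],"delta_rot":[0,0,0]}

```text
time: 14.45
tool_pos: [0.6505, -0.145, 0.0939]
orientation: [-90.0, -0.0, 10.2]
contact_force: [2.4, -0.3, -5.0]
width: 0.007
```

drive_tool:
  increments:
    - {"travel":[-0.0005,0,0],"delta_rot":[0,0,0]}
    - {"travel":[-0.0005,0,0],"delta_rot":[0,0,0]}
    - {"travel":[0,0,0],"delta_rot":[0,0,0]}

```text
time: 14.75
tool_pos: [0.6496, -0.1451, 0.0939]
orientation: [-90.0, -0.0, 10.2]
contact_force: [2.3, 0.3, -6.2]
width: 0.0069
```

```bash
python3 -c "
from h import *
st(2)"
```

```text
t14.75 AS xy mm [ 41.72 -64.55] z 93.92 F(AS) [ 2.3 -0.1 -6.2] M [ 0.13 -0.45  0.07] w 6.9 yaw [-9.000e+01 -1.000e-02  1.023e+01]
t14.80 AS xy mm [ 41.7  -64.52] z 93.92 F(AS) [ 1.8  0.6 -6.3] M [ 0.09 -0.39  0.02] w 6.5 yaw [-90.    -0.    10.22]
```

At 3.4 mm back, only 2.3 N of hold. A sound catch would yield 2 mm at 10 N, so this is the worn one. Pulling on until it lets go.

drive_tool:
  increments:
    - {"travel":[-0.0005,0,0],"delta_rot":[0,0,0]}
    - {"travel":[-0.0005,0,0],"delta_rot":[0,0,0]}
    - {"travel":[-0.0005,0,0],"delta_rot":[0,0,0]}
    - {"travel":[-0.0005,0,0],"delta_rot":[0,0,0]}
    - {"travel":[0,0,0],"delta_rot":[0,0,0]}

```text
time: 15.3
tool_pos: [0.6474, -0.1455, 0.0939]
orientation: [-90.0, 0.0, 10.2]
contact_force: [0.2, -0.5, -4.7]
width: 0.0069
```

drive_tool:
  increments:
    - {"travel":[-0.001,0,0],"delta_rot":[0,0,0]}
    - {"travel":[-0.001,0,0],"delta_rot":[0,0,0]}
    - {"travel":[0,0,0],"delta_rot":[0,0,0]}

```text
time: 15.6
tool_pos: [0.6452, -0.1459, 0.0939]
orientation: [-90.0, 0.0, 10.2]
contact_force: [-2.1, 0.4, -3.4]
width: 0.007
```

drive_tool:
  increments:
    - {"travel":[-0.002,0,0],"delta_rot":[0,0,0]}
    - {"travel":[-0.002,0,0],"delta_rot":[0,0,0]}
    - {"travel":[-0.004,0,0],"delta_rot":[0,0,0]}
    - {"travel":[-0.004,0,0],"delta_rot":[0,0,0]}
    - {"travel":[0,0,0],"delta_rot":[0,0,0]}

```text
time: 16.1
tool_pos: [0.6331, -0.148, 0.0939]
orientation: [-90.0, 0.0, 10.2]
contact_force: [-0.5, 0.3, -4.3]
width: 0.0069
```

```bash
python3 -c "
from h import *
st(2)
p,d=cap('side'); cv2.imwrite('pics/s3.png',cv2.resize(p[150:310,300:480,::-1],None,fx=4,fy=4,interpolation=cv2.INTER_CUBIC)[:600])"
```

```text
t16.10 AS xy mm [ 24.99 -64.48] z 93.89 F(AS) [-0.4  0.4 -4.3] M [ 0.05 -0.   -0.03] w 6.9 yaw [-8.999e+01  3.000e-02  1.021e+01]
t16.15 AS xy mm [ 25.39 -64.58] z 93.94 F(AS) [-0.7 -0.1 -4.5] M [-0.    0.02  0.02] w 7.0 yaw [-90.     0.    10.21]
```

View pics/s3.png

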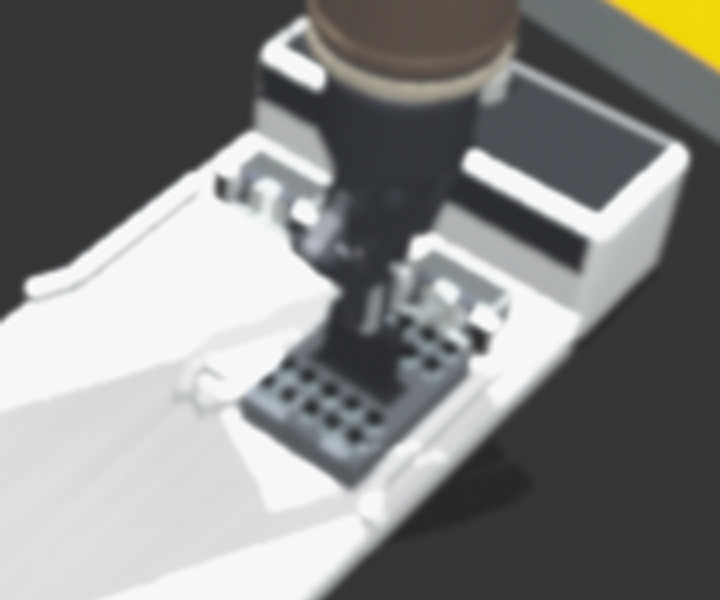

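The side crop shows the tray at (350,400) in the right bay, backed out of the catch at (450,300) and still gripped. Moving it to the left bay.

drive_tool:
  increments:
    - {"travel":[-0.01,-0.0004,0],"delta_rot":[0,0,0]}
    - {"travel":[-0.014,0,0],"delta_rot":[0,0,0]}
    - {"travel":[-0.015,0,0],"delta_rot":[0,0,0]}
    - {"travel":[-0.015,0,0],"delta_rot":[0,0,0]}
    - {"travel":[-0.015,0,0],"delta_rot":[0,0,0]}
    - {"travel":[-0.015,0,0],"delta_rot":[0,0,0]}
    - {"travel":[-0.015,0,0],"delta_rot":[0,0,0]}
    - {"travel":[-0.015,0,0],"delta_rot":[0,0,0]}
    - {"travel":[-0.015,0,0],"delta_rot":[0,0,0]}
    - {"travel":[-0.015,0,0],"delta_rot":[0,0,0]}
    - {"travel":[-0.014,0,0],"delta_rot":[0,0,0]}
    - {"travel":[-0.009,0,0],"delta_rot":[0,0,0]}
    - {"travel":[0,0,0],"delta_rot":[0,0,0]}
    - {"travel":[0,0,0],"delta_rot":[0,0,0]}

```text
time: 17.6
tool_pos: [0.4699, -0.1779, 0.0945]
orientation: [-90.0, -0.0, 10.2]
contact_force: [-0.4, 0.4, -3.5]
width: 0.0069
```

drive_tool:
  increments:
    - {"travel":[0,0,0.009],"delta_rot":[0,0,0]}
    - {"travel":[0,0,0.013],"delta_rot":[0,0,0]}
    - {"travel":[0,0,0.014],"delta_rot":[0,0,0]}
    - {"travel":[0,0,0.014],"delta_rot":[0,0,0]}
    - {"travel":[0,0,0.014],"delta_rot":[0,0,0]}
    - {"travel":[0,0,0.014],"delta_rot":[0,0,0]}
    - {"travel":[0,0,0.014],"delta_rot":[0,0,0]}
    - {"travel":[0,0,0.014],"delta_rot":[0,0,0]}
    - {"travel":[0,0,0.014],"delta_rot":[0,0,0]}
    - {"travel":[0,0,0.01],"delta_rot":[0,0,0]}
    - {"travel":[0,0,0],"delta_rot":[0,0,0]}
    - {"travel":[0,0,0],"delta_rot":[0,0,0]}
    - {"travel":[0,0,0],"delta_rot":[0,0,0]}

```text
time: 18.9
tool_pos: [0.4466, -0.05, 0.0943]
orientation: [-90.0, -0.0, 10.2]
contact_force: [-0.1, 0.6, -4.1]
width: 0.0069
```

```bash
python3 -c "
from h import *
st(3)"
```

```text
t18.90 AS xy mm [-141.18   65.01] z 94.33 F(AS) [-0.   0.6 -4.1] M [ 0.04  0.03 -0.  ] w 6.9 yaw [-9.001e+01 -2.000e-02  1.021e+01]
t18.95 AS xy mm [-141.22   64.92] z 94.31 F(AS) [-0.2  1.1 -3.5] M [ 0.03 -0.02 -0.05] w 6.9 yaw [-9.001e+01 -1.000e-02  1.019e+01]
t19.00 AS xy mm [-141.3    64.92] z 94.29 F(AS) [-0.5  0.2 -4.9] M [0.04 0.03 0.  ] w 7.0 yaw [-9.001e+01 -1.000e-02  1.019e+01]
```

drive_tool:
  increments:
    - {"travel":[0.008,0,0.0005],"delta_rot":[0,0,0]}
    - {"travel":[0.01,0,0],"delta_rot":[0,0,0]}
    - {"travel":[0.01,0,0],"delta_rot":[0,0,0]}
    - {"travel":[0.01,0,0],"delta_rot":[0,0,0]}
    - {"travel":[0.01,0,0],"delta_rot":[0,0,0]}
    - {"travel":[0.01,0,0],"delta_rot":[0,0,0]}
    - {"travel":[0.01,0,0],"delta_rot":[0,0,0]}
    - {"travel":[0.008,0,0],"delta_rot":[0,0,0]}
    - {"travel":[0.008,0,0],"delta_rot":[0,0,0]}
    - {"travel":[0.006,0,0],"delta_rot":[0,0,0]}
    - {"travel":[0.006,0,0],"delta_rot":[0,0,0]}
    - {"travel":[0,0,0],"delta_rot":[0,0,0]}

```text
time: 20.2
tool_pos: [0.5416, -0.0321, 0.0943]
orientation: [-90.0, -0.0, 10.2]
contact_force: [0.3, 0.9, -3.9]
width: 0.0068
```

drive_tool:
  increments:
    - {"travel":[0.006,0,0],"delta_rot":[0,0,0]}
    - {"travel":[0.006,0,0],"delta_rot":[0,0,0]}
    - {"travel":[0.006,0,0],"delta_rot":[0,0,0]}
    - {"travel":[0.006,0,0],"delta_rot":[0,0,0]}
    - {"travel":[0.006,0,0],"delta_rot":[0,0,0]}
    - {"travel":[0.006,0,0],"delta_rot":[0,0,0]}
    - {"travel":[0.006,0,0],"delta_rot":[0,0,0]}
    - {"travel":[0.006,0,0],"delta_rot":[0,0,0]}
    - {"travel":[0.005,0,0],"delta_rot":[0,0,0]}
    - {"travel":[0.005,0,0],"delta_rot":[0,0,0]}
    - {"travel":[0.005,0,0],"delta_rot":[0,0,0]}
    - {"travel":[0.004,0,0],"delta_rot":[0,0,0]}
    - {"travel":[0.004,0,0],"delta_rot":[0,0,0]}
    - {"travel":[0,0,0],"delta_rot":[0,0,0]}
    - {"travel":[0,0,0],"delta_rot":[0,0,0]}

```text
time: 21.7
tool_pos: [0.6105, -0.0196, 0.0942]
orientation: [-90.0, 0.0, 10.2]
contact_force: [-1.3, 0.6, -4.5]
width: 0.0068
```

```bash
python3 -c "
from h import *
st(3)"
```

```text
t21.70 AS xy mm [25.51 65.98] z 94.24 F(AS) [-1.1  0.8 -4.5] M [0.03 0.04 0.01] w 6.8 yaw [-9.000e+01  1.000e-02  1.022e+01]
t21.75 AS xy mm [25.37 66.01] z 94.24 F(AS) [ 0.2 -0.6 -4.6] M [-0.02 -0.01  0.01] w 6.6 yaw [-9.000e+01  2.000e-02  1.022e+01]
t21.80 AS xy mm [25.36 66.  ] z 94.25 F(AS) [-0.4 -0.2 -4.1] M [-0.01  0.   -0.03] w 6.8 yaw [-9.000e+01  2.000e-02  1.022e+01]
```

drive_tool:
  increments:
    - {"travel":[0.002,0,-0.0005],"delta_rot":[0,0,0]}
    - {"travel":[0.002,0,0],"delta_rot":[0,0,0]}
    - {"travel":[0.001,0,0],"delta_rot":[0,0,0]}
    - {"travel":[0.001,0,0],"delta_rot":[0,0,0]}
    - {"travel":[0.001,0,0],"delta_rot":[0,0,0]}
    - {"travel":[0,0,0],"delta_rot":[0,0,0]}

```text
time: 22.4
tool_pos: [0.6173, -0.0188, 0.0942]
orientation: [-90.0, 0.0, 10.2]
contact_force: [-5.1, -0.9, -1.3]
width: 0.007
```

drive_tool:
  increments:
    - {"travel":[0.001,0,0],"delta_rot":[0,0,0]}
    - {"travel":[0.001,0,0],"delta_rot":[0,0,0]}
    - {"travel":[0,0,0],"delta_rot":[0,0,0]}

```text
time: 22.7
tool_pos: [0.6189, -0.0184, 0.0942]
orientation: [-90.0, 0.1, 10.2]
contact_force: [-5.9, -1.0, 0.8]
width: 0.0068
```

drive_tool:
  increments:
    - {"travel":[0.001,0,0],"delta_rot":[0,0,0]}
    - {"travel":[0.0005,0,0],"delta_rot":[0,0,0]}
    - {"travel":[0,0,0],"delta_rot":[0,0,0]}

```text
time: 23.0
tool_pos: [0.6201, -0.0182, 0.0942]
orientation: [-90.0, 0.1, 10.2]
contact_force: [-8.0, -1.4, 1.3]
width: 0.0066
```

drive_tool:
  increments:
    - {"travel":[0.001,0,0],"delta_rot":[0,0,0]}
    - {"travel":[0.0005,0,0],"delta_rot":[0,0,0]}
    - {"travel":[0,0,0],"delta_rot":[0,0,0]}

```text
time: 23.3
tool_pos: [0.6213, -0.0179, 0.0942]
orientation: [-90.0, 0.1, 10.2]
contact_force: [-9.4, -1.2, 2.2]
width: 0.0069
```

```bash
python3 -c "
from h import *
st(2)"
```

```text
t23.30 AS xy mm [36.44 65.67] z 94.16 F(AS) [-9.4  0.5  2.2] M [-0.27  1.59  0.03] w 6.9 yaw [-89.98   0.13  10.23]
t23.35 AS xy mm [36.41 65.66] z 94.17 F(AS) [-9.2  0.3  2.9] M [-0.24  1.64  0.05] w 7.1 yaw [-89.98   0.13  10.23]
```

drive_tool:
  increments:
    - {"travel":[0.0005,0,0],"delta_rot":[0,0,0]}
    - {"travel":[0.0005,0,0],"delta_rot":[0,0,0]}
    - {"travel":[0,0,0],"delta_rot":[0,0,0]}

```text
time: 23.65
tool_pos: [0.6231, -0.0177, 0.0942]
orientation: [-90.0, 0.0, 10.2]
contact_force: [-2.7, -1.2, -1.8]
width: 0.007
```

drive_tool:
  increments:
    - {"travel":[0.0005,0,0],"delta_rot":[0,0,0]}
    - {"travel":[0.0005,0,0],"delta_rot":[0,0,0]}
    - {"travel":[0,0,0],"delta_rot":[0,0,0]}

```text
time: 23.95
tool_pos: [0.6263, -0.0175, 0.0945]
orientation: [-90.0, -0.2, 10.2]
contact_force: [8.3, 1.9, -10.4]
width: 0.0073
```

```bash
python3 -c "
from h import *
st(2)"
```

```text
t23.95 AS xy mm [41.42 65.24] z 94.49 F(AS) [  8.5   0.4 -10.4] M [ 0.27 -1.36  0.05] w 7.3 yaw [-90.03  -0.18  10.22]
t24.00 AS xy mm [41.56 65.25] z 94.5 F(AS) [  8.7  -0.2 -11.3] M [ 0.31 -1.46  0.06] w 6.8 yaw [-90.04  -0.2   10.22]
```

It clicked: 9 N push, then an 8.7 N forward draw. Following it home gently.

drive_tool:
  increments:
    - {"travel":[0.001,0,0],"delta_rot":[0,0,0]}
    - {"travel":[0.001,0.0003,0],"delta_rot":[0,0,0]}
    - {"travel":[0.001,0.0004,0],"delta_rot":[0,0,0]}
    - {"travel":[0.001,0.0004,0],"delta_rot":[0,0,0]}
    - {"travel":[0,0,0],"delta_rot":[0,0,0]}

```text
time: 24.5
tool_pos: [0.6289, -0.0168, 0.0933]
orientation: [-90.0, -0.0, 10.2]
contact_force: [3.0, 1.8, -4.3]
width: 0.0068
```

drive_tool:
  increments:
    - {"travel":[0.001,0,0],"delta_rot":[0,0,0]}
    - {"travel":[0,0,0],"delta_rot":[0,0,0]}

```text
time: 24.7
tool_pos: [0.6291, -0.0167, 0.0933]
orientation: [-90.0, 0.0, 10.2]
contact_force: [-2.9, 0.2, 0.4]
width: 0.0068
```

drive_tool:
  increments:
    - {"travel":[0.001,0,0],"delta_rot":[0,0,0]}
    - {"travel":[0,0,0],"delta_rot":[0,0,0]}

```text
time: 24.9
tool_pos: [0.6293, -0.0166, 0.0931]
orientation: [-90.0, 0.1, 10.2]
contact_force: [-8.0, -0.7, 3.4]
width: 0.0069
```

```bash
python3 -c "
from h import *
st(2)"
```

```text
t24.90 AS xy mm [44.51 65.59] z 93.14 F(AS) [-8.   0.7  3.4] M [-0.19  1.17 -0.04] w 6.9 yaw [-89.98   0.12  10.23]
t24.95 AS xy mm [44.51 65.58] z 93.16 F(AS) [-6.2  0.7  2.9] M [-0.15  1.15 -0.03] w 6.8 yaw [-89.98   0.12  10.22]
```

Home against the stops at AS x ≈ 44.5. Now the pull check.

drive_tool:
  increments:
    - {"travel":[-0.001,0,0],"delta_rot":[0,0,0]}
    - {"travel":[-0.001,-0.0003,0],"delta_rot":[0,0,0]}
    - {"travel":[-0.001,-0.0003,0],"delta_rot":[0,0,0]}
    - {"travel":[0,0,0],"delta_rot":[0,0,0]}
    - {"travel":[0,0,0],"delta_rot":[0,0,0]}

```text
time: 25.45
tool_pos: [0.6283, -0.017, 0.0938]
orientation: [-90.0, -0.1, 10.2]
contact_force: [6.0, -0.2, -8.2]
width: 0.0064
```

drive_tool:
  increments:
    - {"travel":[-0.0005,0,0],"delta_rot":[0,0,0]}
    - {"travel":[0,0,0],"delta_rot":[0,0,0]}

```text
time: 25.65
tool_pos: [0.6281, -0.0171, 0.0938]
orientation: [-90.0, -0.1, 10.2]
contact_force: [7.1, 0.4, -9.0]
width: 0.0067
```

```bash
python3 -c "
from h import *
st(3)"
```

```text
t25.65 AS xy mm [43.26 65.26] z 93.79 F(AS) [ 7.1 -0.8 -9. ] M [ 0.21 -1.17  0.07] w 6.7 yaw [-90.02  -0.12  10.22]
t25.70 AS xy mm [43.26 65.29] z 93.8 F(AS) [ 7.5  0.5 -9.3] M [ 0.27 -1.14  0.07] w 6.9 yaw [-90.02  -0.12  10.22]
t25.75 AS xy mm [43.28 65.28] z 93.79 F(AS) [  6.6   0.3 -10.3] M [ 0.24 -1.18 -0.01] w 6.9 yaw [-90.02  -0.12  10.22]
```

drive_tool:
  increments:
    - {"travel":[-0.0005,0,0],"delta_rot":[0,0,0]}
    - {"travel":[0,0,0],"delta_rot":[0,0,0]}

```text
time: 25.95
tool_pos: [0.6278, -0.0172, 0.0938]
orientation: [-90.0, -0.1, 10.2]
contact_force: [7.9, 1.9, -9.6]
width: 0.0066
```

drive_tool:
  increments:
    - {"travel":[-0.0004,0,0],"delta_rot":[0,0,0]}
    - {"travel":[0,0,0],"delta_rot":[0,0,0]}

```text
time: 26.15
tool_pos: [0.6276, -0.0172, 0.0938]
orientation: [-90.0, -0.2, 10.2]
contact_force: [8.0, 1.0, -10.5]
width: 0.0068
```

```bash
python3 -c "
from h import *
st(3)"
```

```text
t26.15 AS xy mm [42.73 65.23] z 93.83 F(AS) [  8.1  -0.4 -10.5] M [ 0.25 -1.53  0.06] w 6.8 yaw [-90.03  -0.16  10.22]
t26.20 AS xy mm [42.71 65.25] z 93.83 F(AS) [  8.3  -0.5 -10.8] M [ 0.32 -1.5   0.02] w 6.6 yaw [-90.03  -0.16  10.22]
t26.25 AS xy mm [42.72 65.26] z 93.82 F(AS) [  9.1   0.5 -11.2] M [ 0.3  -1.51  0.04] w 6.7 yaw [-90.03  -0.16  10.22]
```

drive_tool:
  increments:
    - {"travel":[-0.0006,0,0],"delta_rot":[0,0,0]}
    - {"travel":[0,0,0],"delta_rot":[0,0,0]}
    - {"travel":[0,0,0],"delta_rot":[0,0,0]}

```text
time: 26.55
tool_pos: [0.6272, -0.0173, 0.0939]
orientation: [-90.0, -0.2, 10.2]
contact_force: [10.8, 2.1, -11.5]
width: 0.0067
```

```bash
python3 -c "
from h import *
st(4)"
```

```text
t26.55 AS xy mm [42.32 65.22] z 93.85 F(AS) [ 11.    0.2 -11.5] M [ 0.34 -1.58 -0.  ] w 6.7 yaw [-90.03  -0.18  10.22]
t26.60 AS xy mm [42.33 65.23] z 93.83 F(AS) [ 10.1   0.2 -12.8] M [ 0.25 -1.64  0.01] w 6.6 yaw [-90.03  -0.18  10.22]
t26.65 AS xy mm [42.33 65.21] z 93.86 F(AS) [ 10.    0.6 -11.4] M [ 0.38 -1.66 -0.01] w 6.7 yaw [-90.03  -0.18  10.22]
t26.70 AS xy mm [42.32 65.22] z 93.83 F(AS) [ 10.6   1.  -11.8] M [ 0.32 -1.73  0.04] w 6.7 yaw [-90.03  -0.18  10.22]
```

About 10.2 N. Holding for over a second.

drive_tool:
  increments:
    - {"travel":[0,0,0],"delta_rot":[0,0,0]}
    - {"travel":[0,0,0],"delta_rot":[0,0,0]}
    - {"travel":[0,0,0],"delta_rot":[0,0,0]}
    - {"travel":[0,0,0],"delta_rot":[0,0,0]}
    - {"travel":[0,0,0],"delta_rot":[0,0,0]}
    - {"travel":[0,0,0],"delta_rot":[0,0,0]}
    - {"travel":[0,0,0],"delta_rot":[0,0,0]}
    - {"travel":[0,0,0],"delta_rot":[0,0,0]}
    - {"travel":[0,0,0],"delta_rot":[0,0,0]}
    - {"travel":[0,0,0],"delta_rot":[0,0,0]}
    - {"travel":[0,0,0],"delta_rot":[0,0,0]}
    - {"travel":[0,0,0],"delta_rot":[0,0,0]}

```text
time: 27.9
tool_pos: [0.6272, -0.0173, 0.0939]
orientation: [-90.0, -0.2, 10.2]
contact_force: [9.4, 2.1, -11.2]
width: 0.0066
```

```bash
python3 -c "
from h import *
st(2)"
```

```text
t27.90 AS xy mm [42.33 65.21] z 93.85 F(AS) [  9.6   0.4 -11.2] M [ 0.34 -1.63  0.  ] w 6.6 yaw [-90.03  -0.18  10.22]
t27.95 AS xy mm [42.33 65.22] z 93.86 F(AS) [  9.4   0.1 -11.7] M [ 0.32 -1.68  0.03] w 6.2 yaw [-90.03  -0.18  10.22]
```

It held at the same position. Back to the stops, then ease off before releasing.

drive_tool:
  increments:
    - {"travel":[0.001,0,0],"delta_rot":[0,0,0]}
    - {"travel":[0.001,0,0],"delta_rot":[0,0,0]}
    - {"travel":[0.001,0.0003,0],"delta_rot":[0,0,0]}
    - {"travel":[0.001,0.0003,0],"delta_rot":[0,0,0]}
    - {"travel":[0.0008,0,0],"delta_rot":[0,0,0]}
    - {"travel":[0,0,0],"delta_rot":[0,0,0]}
    - {"travel":[0,0,0],"delta_rot":[0,0,0]}

```text
time: 28.65
tool_pos: [0.6293, -0.0166, 0.0932]
orientation: [-90.0, 0.1, 10.2]
contact_force: [-5.1, -1.4, 2.6]
width: 0.0064
```

```bash
python3 -c "
from h import *
st(3)"
```

```text
t28.65 AS xy mm [44.47 65.54] z 93.2 F(AS) [-5.3 -0.5  2.6] M [-0.09  0.87  0.06] w 6.4 yaw [-89.99   0.1   10.23]
t28.70 AS xy mm [44.46 65.55] z 93.19 F(AS) [-5.2 -0.2  2.1] M [-0.14  0.89  0.01] w 6.7 yaw [-89.99   0.1   10.23]
t28.75 AS xy mm [44.41 65.56] z 93.16 F(AS) [-5.3 -0.4  1.4] M [-0.1   0.85  0.01] w 6.5 yaw [-89.99   0.1   10.23]
```

drive_tool:
  increments:
    - {"travel":[-0.0005,0.0003,0],"delta_rot":[0,0,0]}
    - {"travel":[-0.0003,0.0003,0],"delta_rot":[0,0,0]}
    - {"travel":[0,0,0],"delta_rot":[0,0,0]}

```text
time: 29.05
tool_pos: [0.6293, -0.0166, 0.093]
orientation: [-90.0, 0.0, 10.2]
contact_force: [-5.4, 1.2, 5.4]
width: 0.0064
```

drive_tool:
  increments:
    - {"travel":[0,0,0],"delta_rot":[0,0,0]}
    - {"travel":[0,0,0],"delta_rot":[0,0,0]}
    - {"travel":[0,0,0],"delta_rot":[0,0,0]}
    - {"travel":[0,0,0],"delta_rot":[0,0,0]}
    - {"travel":[0,0,0],"delta_rot":[0,0,0]}
    - {"travel":[0,0,0],"delta_rot":[0,0,0]}
  jaw: 0.6

```text
time: 29.65
tool_pos: [0.6295, -0.0167, 0.0926]
orientation: [-90.0, -0.0, 10.2]
contact_force: [0.8, -0.1, 0.8]
width: 0.0509
```

Released cleanly. Lifting straight up, then back out of the camera's view.

drive_tool:
  increments:
    - {"travel":[0,-0.01,0],"delta_rot":[0,0,0]}
    - {"travel":[0,-0.02,0],"delta_rot":[0,0,0]}
    - {"travel":[0,-0.025,0],"delta_rot":[0,0,0]}
    - {"travel":[0,-0.025,0],"delta_rot":[0,0,0]}
    - {"travel":[0,-0.025,0],"delta_rot":[0,0,0]}
    - {"travel":[0,-0.025,0],"delta_rot":[0,0,0]}
    - {"travel":[-0.015,-0.01,0.01],"delta_rot":[0,0,0]}
    - {"travel":[-0.015,0,0.025],"delta_rot":[0,0,0]}
    - {"travel":[-0.015,0,0.03],"delta_rot":[0,0,0]}
    - {"travel":[-0.015,0,0.03],"delta_rot":[0,0,0]}
    - {"travel":[-0.015,0,0.03],"delta_rot":[0,0,0]}
    - {"travel":[-0.015,0,0.03],"delta_rot":[0,0,0]}
    - {"travel":[-0.015,0,0.03],"delta_rot":[0,0,0]}
    - {"travel":[-0.015,0,0.03],"delta_rot":[0,0,0]}
    - {"travel":[-0.015,0,0.03],"delta_rot":[0,0,0]}
    - {"travel":[-0.015,0,0.03],"delta_rot":[0,0,0]}
    - {"travel":[0,0,0.02],"delta_rot":[0,0,0]}
    - {"travel":[0,0,0],"delta_rot":[0,0,0]}
    - {"travel":[0,0,0],"delta_rot":[0,0,0]}

```text
time: 31.55
tool_pos: [0.4295, 0.2472, 0.2331]
orientation: [-90.0, -0.0, 10.3]
contact_force: [-0.1, 0.4, -0.4]
width: 0.0513
```

```bash
python3 - <<'E'
from h import *
st(); p,d=cap('top'); v,u=np.mgrid[:480,:640];g=p.max(-1).astype(int)
W=world('top',d); xy=(W[...,:2]-AS)@AR
m=(abs(xy[...,0]-.04)<.07)&(abs(xy[...,1]-.065)<.041)&(g<185)&(xy[...,0]<.103)
m=cv2.morphologyEx(big(m).astype(np.uint8),cv2.MORPH_OPEN,np.ones((7,7)))
r=rect(onplane('top',np.argwhere(m)[:,::-1],.054)); print(r,toAS(r[0]/1000)*1000)
cv2.imwrite('pics/t3.png',cv2.resize(p[50:300,240:440,::-1],None,fx=2.4,fy=2.4,interpolation=cv2.INTER_CUBIC))
E
```

```text
t31.55 AS xy mm [-105.47  360.53] z 233.12 F(AS) [ 0.   0.4 -0.4] M [ 0.02 -0.03 -0.03] w 51.3 yaw [-9.000e+01 -3.000e-02  1.029e+01]
(array([627.64056396, -17.62858582]), [80.34563446044922, 113.67881774902344], np.float32(10.212051)) [42.69667727 64.83516454]
```

View pics/t3.png

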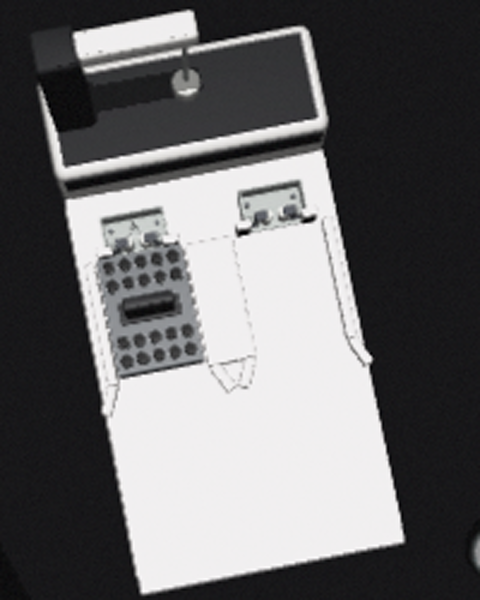

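The view shows the tray in the left bay at (150,305), square, with its far face against the stop posts near (105,252) and (182,240). The right bay is empty. The image fit reads 113.7 mm long because it includes some of the near side face; allowing for that, the centre is about 44.3 mm, which matches home.

```bash
python3 -c "
from h import *
print(ctrl.hand_in())"
```

```text
the job is handed in; nothing more can be done
None
```

The tray is fully home and released in the left bay, whose catch held the 10 N pull. The job was handed in at about 32 s.

- **Right bay:** I docked the tray there first, up to the stops with about 11 N at most in the readings. On the pull-back the catch showed only about 2.3 N at 3.4 mm of travel and then let go, so it is the worn one.
- **Left bay:** The catch clicked at about 9 N, then drew the tray in with about 8.7 N. I followed it to the stops with 8 N at most in the readings. It then held a pull of about 10 N (9.4 to 11 N) for over a second, yielding about 2.2 mm. I returned the tray to the stops and released it there, and the force on the tool fell to about 1 N or less.
- **Last check:** The final top picture shows the tray square in the left bay against both stop posts, with the right bay empty. The arm is clear of everything, and I moved nothing else on the bench.

Two readings disagreed slightly:
- **Tray centre:** The image fit put it at 42.7 mm along the autosampler's x, while the arm read about 44.5 mm at the stops and home is nominally 45 mm. The fit came out 3.7 mm too long because it includes some of the tray's near side face, which explains most of the gap.
- **Gripper width:** It read about 7 mm on the nominally 12 mm handle, but the grip held throughout.

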